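# Index the service turntable of an opened router to its next stop

### The arm

A 6-joint arm with a two-finger parallel gripper is mounted at the origin on the work surface. World frame = base frame: x ahead of the robot, y to its left, z up, the work surface at z = 0. Lengths are in m, angles in degrees, forces in N, time in s.
With the tool pointing down it reaches from about 0.3 to 0.825 m from the base axis. Payload 5.4 kg.
Tool frame: the origin (TCP) lies midway between the tips of the shut fingers; the grasp point (between the pads) lies 19 mm behind it (grasp_offset is the z of the grasp point in the tool frame, in m); z points along the fingers, y is the line along which they close (so a half turn about z gives the same grasp; the last joint's range is limited). The gripper opens to 92 mm and grips with 3 to 60 N. Pads are 20 mm wide; open, the fingers measure 128 mm over their backs; the gripper's body (75 mm by 189 mm) begins 69 mm behind the grasp point.
Start: joints at [52.592, 9.076, 91.501, -0, 79.423, -12.038], TCP at [0.246, 0.52, 0.215] pointing down, gripper open.
Joint ranges: [-166.64, 166.64], [-54.1, 131.32], [10.49, 154.53], [-73.88, 253.88], [9.74, 151.15], [-171.62, 171.62]. Speed limits (degrees/s): [147.25, 147.25, 180, 180, 180, 180].

### API

Orientations are given as a 3x3 rotation matrix whose columns are the frame's x, y, z axes.
In Python, from plant import read_state, camera, camera_info, sign_off, grasp_offset gives the robot as it stands.
- The arm moves only by the shell command python3 -m inch 'ROWS' [FORCE]. ROWS is JSON, a list that holds one entry, the list of rows, each a list of 7 numbers: the shift along the tool's x, y, z in mm, then the turn, a rotation vector about the tool's x, y, z in rad, then the opening, from -1 (shut) to 1 (fully open). A call has 1 to 8 rows; each row is the pose to reach, as a shift and turn from the pose commanded when the call began, along the tool's axes at that moment; what a row does not reach only later rows make up. A row lasts 1/12 s, in which the tool goes at most 41.7 mm and 7.16 degrees, less where a joint would pass 70% of its speed; a pose out of reach is approached as far as the arm can. A call with a gripper value outside its range is refused whole. The fingers move at their own pace and stop on an object; FORCE is the grip in N (left out, the last holds). Time passes only in rows, so rows that repeat a pose let the fingers close. It gives the time, the measured TCP pose, the force, the opening and the grip force at its end, in the units of the state.
- read_state(): the state, without advancing time (a new reading comes with each control period).
- camera(name): name is "scene" or "top" or "wrist"; returns the picture (480x640x3 uint8, red, green, blue); there is no depth.
- camera_info(name): a dict with "intrinsics" (3x3 intrinsics, pixels), "extrinsics" (4x4, takes a point from camera to world coordinates); the wrist camera has in their place "hand_eye" (4x4, takes a point from camera to tool coordinates, whose origin is the TCP and whose axes are the flange's). Camera axes: x right, y up, looking along -z (the intrinsics and any distortion apply to the point x, -y, -z); pixel columns grow to the right and rows downward; lengths in m; the calibration is good to about 2 mm. A picture is of the moment at which its call begins: read the wrist's pose just before it. camera_info takes no time and is no camera call.
- sign_off(): hands the job in; it is judged then, once.
The state is a dict: "time": time; "q": joint angles; "dq": joint speeds; "joint_torque": joint torques, N m; "ee_pos": TCP position; "tcp_rot": TCP orientation; "force": force on the tool from outside, world axes, zero at the start; "ft_torque": the same for the moment, N m; "finger_gap": finger opening in m; "grasp_force": force on a finger pad.
Only numpy, scipy, OpenCV 4.12 (cv2) and the standard library are available. Lean on these libraries where they do the work, as an engineer would, in place of code of your own. Each camera call takes 0.05 s, during which the arm holds its last target. There are 200 camera calls.

### The job

The opened router's turntable was left standing between two stops. First lay the yellow pry bar that lies across the router into the blue tool tray, then push the turntable round counter-clockwise (seen from above) by its black knob until you feel it drop into the very next stop; finally press the knob back clockwise, enough to feel that the stop resists and holds, and leave the turntable caught in that stop. Do not touch the router or its circuit board, and leave the other things on the table where they are.

Things in the scene. Friction and masses are not known exactly. Their poses are not given: they have to be found in the camera images.
- pry_bar_mid (a point): Centre of the loose yellow pry bar, a flat bar 190 mm long (its x axis), 16 mm wide (y), 9 mm thick (z; 6 mm at its ends), 50 g. It lies flat across the upper edges of the router's two long walls, its underside 101 mm above the table, its middle near the router's middle; the circuit board's parts are at least 18 mm below it.
- tool_tray: Blue open tray, fixed: 240 mm long (x), 110 mm wide (y), 24 mm high, walls and floor 4 mm thick, no dividers. Origin: centre of its underside. It may stand on either side; on the other side stands a grey organiser of the same size with compartments full of screws.
- axis (a point): Turntable's vertical axis at the height of its plate's top, 46 mm above the table. The plate is a disc of 135 mm radius; clamped on it is the black open router, 190 x 140 mm, 55 mm high (101 mm above the table), its middle on the axis, one long side facing the knob.
- push_knob: Black push knob with a red band, an upright cylinder 24 mm in diameter and 45 mm high (collar of 33 mm, 3 mm thick, at its foot) fixed on the plate 118 mm from the axis, 36 mm clear of the router's long wall. Origin: centre of its foot, on the plate; z up, y pointing away from the turntable's axis. Turns with the plate.
- turntable (a joint): Turntable angle in rad, grows counter-clockwise from above, no end stops. Starts at rest at 0.31 to 0.63, between two of six stops 60 degrees apart (a hidden spring ball under the plate drops into notches). Their clocking is set by hand: the next stop counter-clockwise lies somewhere from 0.87 to 1.22 and must be felt. Between stops the knob needs only about 1 N.
- stop_ball (a joint): Height of the hidden spring ball in m: 0.001 or less on the flats between stops, about 0.003 when dropped into a notch. At a stop the plate jumps ahead a few mm at the knob, then is held: after 1 or 2 mm of play it yields about 0.6 mm per N at the knob either way, and breaks out at about 8 to 10 N.
- stop_spring (a joint): Sideways flex in rad of the leaf spring that carries the stop ball, hidden under the plate: about 0 when unloaded, negative when the caught turntable is pressed back clockwise, about -0.005 per N at the knob beyond the first newton (bearing friction).
- router: Black open router case clamped on the turntable, 190 mm long (x), 140 mm wide (y), 55 mm high, with the green circuit board and its power supply inside (their parts end 18 mm or more below its upper edge). Origin: centre of its underside, on the plate (46 mm above the table). It turns with the plate and is not to be touched.
- multimeter: Orange and black multimeter, 150 x 76 x 34 mm; bystander. Origin: centre of its underside.
- screw_jar: Jar with black cap, 60 mm diameter, 70 mm high; bystander. Origin: centre of its underside.
- mug: White mug, 80 mm diameter, 90 mm high; bystander. Origin: centre of its underside.
- screwdriver: Red-handled screwdriver, 200 mm long, lying on the table; bystander. Origin: underside.
- adapter: Black power adapter block, 95 x 50 x 32 mm; bystander. Origin: centre of its underside.

How it is judged:
By the outcome, as a careful person would: the job done as asked, in the order asked, and still so for the second after the job is handed in, with the robot touching nothing.
It also fails if it takes over 72 s, if anything falls off the work surface, if the arm or the gripper's body presses on something with over 40 N, if the wrist force passes 120 N, or if a joint passes its speed limit or range.

## Working session

There is one attempt and no reset: what is moved stays moved. The work goes in short steps, Python scripts to look and compute and a shell command to move; the robot and the scene stay as the last step left them, time stands still between calls to the robot, and variables do not carry over. Pictures are saved under pics/ and viewed, at most 10 in all, crops included, and the job is handed in when it is done.

```bash
mkdir -p pics; ls
python3 - <<'E'
from plant import *
import cv2,numpy as np
s=read_state();print({k:np.round(v,3).tolist() for k,v in s.items()},grasp_offset)
for n in("top","scene","wrist"):
    im=camera(n);cv2.imwrite(f"pics/{n}0.png",im[:,:,::-1])
    print(n,{k:(np.round(v,4).tolist() if not isinstance(v,str) else v) for k,v in camera_info(n).items()})
E
```

```text
pics
{'time': 0.0, 'q': [52.593, 9.113, 91.572, -0.001, 79.423, -12.04], 'dq': [0.001, -0.047, -0.075, -0.187, 0.047, 0.104], 'joint_torque': [-0.0, -38.557, -32.211, 0.07, 0.038, -0.0], 'ee_pos': [0.246, 0.519, 0.214], 'tcp_rot': [[-0.904, 0.428, -0.001], [0.428, 0.904, -0.002], [0.0, -0.002, -1.0]], 'force': [0.066, -1.269, -0.123], 'ft_torque': [0.024, -0.02, 0.023], 'grasp_force': 0.0, 'finger_gap': 0.092} -0.0187
top {'intrinsics': [[563.7866, 0.0, 324.2502], [0.0, 563.7866, 248.2867], [0.0, 0.0, 1.0]], 'extrinsics': [[0.0082, 0.996, -0.0885, 0.4752], [-1.0, 0.0082, -0.0003, 0.0002], [0.0005, 0.0885, 0.9961, 1.4999], [0.0, 0.0, 0.0, 1.0]]}
scene {'intrinsics': [[570.3493, 0.0, 324.4571], [0.0, 570.3493, 239.8043], [0.0, 0.0, 1.0]], 'extrinsics': [[-0.7225, -0.4031, 0.5617, 1.4958], [0.6911, -0.3998, 0.6021, 0.9904], [-0.0182, 0.8232, 0.5674, 1.0149], [0.0, 0.0, 0.0, 1.0]]}
wrist {'intrinsics': [[378.1539, 0.0, 317.2046], [0.0, 378.1539, 240.3648], [0.0, 0.0, 1.0]], 'hand_eye': [[0.0003, 0.966, 0.2585, 0.0727], [1.0, -0.0001, -0.0008, -0.0005], [-0.0008, 0.2585, -0.966, -0.1709], [0.0, 0.0, 0.0, 1.0]]}
```

View pics/top0.png

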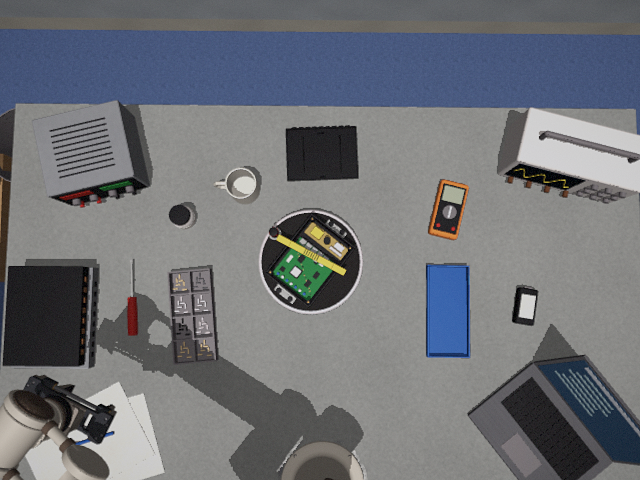

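View pics/scene0.png

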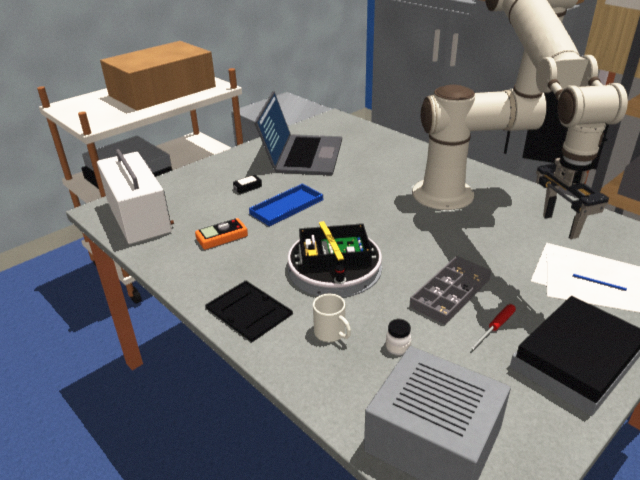

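The top view shows the turntable at about (311,261), the yellow bar from (272,232) to (345,272), the knob near (275,232), the blue tray at (448,310) and the organiser at (192,314). Next I measure these.

```bash
cat > h.py <<'E'
from plant import *
import cv2,numpy as np
def cam(n,s=None):
    i=camera_info(n);K=np.array(i["intrinsics"])
    if n=="wrist":
        T=np.eye(4);T[:3,:3]=s["tcp_rot"];T[:3,3]=s["ee_pos"];E=T@np.array(i["hand_eye"])
    else:E=np.array(i["extrinsics"])
    return K,E
def cast(n,px,z,s=None):
    K,E=cam(n,s);px=np.atleast_2d(px).astype(float)
    d=np.c_[(px[:,0]-K[0,2])/K[0,0],-(px[:,1]-K[1,2])/K[1,1],-np.ones(len(px))]@E[:3,:3].T
    return E[:3,3]+d*((z-E[2,3])/d[:,2])[:,None]
def proj(n,P,s=None):
    K,E=cam(n,s);c=(np.atleast_2d(P)-E[:3,3])@E[:3,:3]
    return np.c_[K[0,0]*c[:,0]/-c[:,2]+K[0,2],K[1,1]*-c[:,1]/-c[:,2]+K[1,2]]
def mask(im,lo,hi):return cv2.inRange(cv2.cvtColor(im,cv2.COLOR_RGB2HSV),lo,hi)
def big(m):
    c,_=cv2.findContours(m,cv2.RETR_EXTERNAL,cv2.CHAIN_APPROX_NONE);return max(c,key=cv2.contourArea)
E
python3 - <<'E'
from h import *
im=cv2.imread("pics/top0.png")[:,:,::-1].copy()
m=mask(im,(22,150,110),(32,255,255));m[:200]=0;m[300:]=0;m[:,:255]=0;m[:,370:]=0
c=big(m);r=cv2.minAreaRect(c);print("bar px",r);b=cv2.boxPoints(r)
print(cast("top",b,.110));print("mid",cast("top",r[0],.110))
m=mask(im,(105,150,60),(120,255,255));m[:250]=0;m[380:]=0;m[:,:400]=0;m[:,490:]=0
r=cv2.minAreaRect(big(m));print("tray",cast("top",r[0],.022),cast("top",cv2.boxPoints(r),.024))
g=cv2.cvtColor(im,cv2.COLOR_RGB2GRAY)
m=mask(im,(0,120,60),(8,255,255))|mask(im,(172,120,60),(180,255,255));m[:200]=0;m[300:]=0;m[:,:255]=0;m[:,370:]=0
print("red",[ (cv2.contourArea(k),k.reshape(-1,2).mean(0)) for k in cv2.findContours(m,0,1)[0]])
# white rim of disc
w=cv2.inRange(im,(150,150,150),(255,255,255));w[:200]=0;w[325:]=0;w[:,:250]=0;w[:,372:]=0
e=cv2.fitEllipse(cv2.convexHull(big(w)));print("rim",e,cast("top",e[0],.04))
cr=cv2.resize(im[190:330,240:380],None,fx=4.2,fy=4.2,interpolation=cv2.INTER_CUBIC);cv2.imwrite("pics/c1.png",cr[:,:,::-1])
E
```

```text
bar px ((292.3000183105469, 244.40000915527344), (28.621667861938477, 6.7082037925720215), 26.56505012512207)
[[0.61587615 0.115322   0.11      ]
 [0.63089255 0.10811305 0.11      ]
 [0.59954321 0.04427582 0.11      ]
 [0.58458645 0.05153086 0.11      ]]
mid [[0.6077054  0.07978029 0.11      ]]
tray [[ 0.4450781  -0.32325181  0.022     ]] [[ 0.56456312 -0.269107    0.024     ]
 [ 0.56546688 -0.37921946  0.024     ]
 [ 0.32737315 -0.37575739  0.024     ]
 [ 0.32649057 -0.26721465  0.024     ]]
red [(0.0, array([274., 236.])), (0.0, array([276., 235.])), (0.0, array([269., 232.]))]
rim ((310.1942443847656, 261.7784423828125), (103.91622161865234, 104.7795181274414), 120.194580078125) [[0.5694762  0.03677202 0.04      ]]
```

View pics/c1.png

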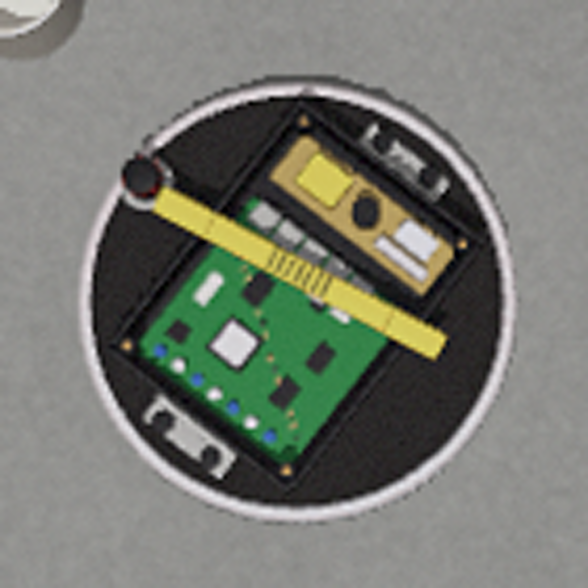

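The crop shows the bar's ends at top-view pixels (277,237.6) and (346,272), its middle at (311.4,255) and the knob top at (274,231).

```bash
cat >> h.py <<'E'
def go(x,y,z,yaw):
    "shift mm / rotvec in tool axes to reach vertical pose with tool-y along yaw (deg, mod 180)"
    s=read_state();R=np.array(s["tcp_rot"]);p=np.array(s["ee_pos"])
    best=None
    for k in(0,180):
        a=np.radians(yaw+k);Y=np.array([np.cos(a),np.sin(a),0]);Z=np.array([0,0,-1.]);T=np.c_[np.cross(Y,Z),Y,Z]
        r=cv2.Rodrigues(R.T@T)[0].ravel()
        if best is None or np.linalg.norm(r)<np.linalg.norm(best):best=r
    print("shift",np.round(R.T@(np.array([x,y,z])-p)*1000,1),"turn",np.round(best,3),"q6",round(s["q"][5],1),"f",np.round(s["force"],1),"t",s["time"])
E
python3 - <<'E'
from h import *
e=cast("top",[[276.9,237.6],[346,272.1]],.110);print(e,e.mean(0))
d=e[1]-e[0];a=np.degrees(np.arctan2(d[1],d[0]));print("bar ang",a,np.linalg.norm(d))
print("knob",cast("top",[274,231.2],.091), "axis",cast("top",[310.2,261.8],.046))
m=e.mean(0);go(m[0],m[1],.2,a+90);go(m[0],m[1],.25,a+90)
# scene-camera check of bar
im=cv2.imread("pics/scene0.png")[:,:,::-1].copy()
k=mask(im,(22,150,110),(32,255,255));k[:215]=0;k[270:]=0;k[:,:310]=0;k[:,350:]=0
r=cv2.minAreaRect(big(k));b=cv2.boxPoints(r);print(r,cast("scene",r[0],.110),cast("scene",b,.11))
E
```

```text
[[ 0.62432485  0.11817968  0.11      ]
 [ 0.54018528 -0.05353156  0.11      ]] [0.58225507 0.03232406 0.11      ]
bar ang -116.10513998443673 0.1912177299997231
knob [[0.64249175 0.1273393  0.091     ]] axis [[0.56903311 0.03660639 0.046     ]]
shift [-512.3 -295.8   14.1] turn [-1.000e-03 -1.000e-03 -1.558e+00] q6 -12.0 f [-0.2  0.1  0.1] t 0.15
shift [-512.3 -295.9  -35.9] turn [-1.000e-03 -1.000e-03 -1.558e+00] q6 -12.0 f [-0.2  0.1  0.1] t 0.15
((331.22662353515625, 240.61245727539062), (42.588233947753906, 6.176470756530762), 61.927513122558594) [[0.58951588 0.04644072 0.11      ]] [[ 0.55358955 -0.04368818  0.11      ]
 [ 0.53153415 -0.04373785  0.11      ]
 [ 0.62236751  0.12885607  0.11      ]
 [ 0.64178911  0.12774088  0.11      ]]
```

```bash
python3 -m inch '[[[-32,-18,-36,0,0,0.12,0],[-64,-37,-36,0,0,0.24,0],[-96,-55,-36,0,0,0.36,0],[-128,-74,-36,0,0,0.48,0],[-160,-92,-36,0,0,0.6,0],[-192,-111,-36,0,0,0.72,0],[-224,-130,-36,0,0,0.84,0],[-256,-148,-36,0,0,0.96,0]]]'
python3 -c "
from h import *
go(.5825,.0325,.25,-26.1)"
```

```text
time: 0.82
ee_pos: [0.4147, 0.2744, 0.2504]
tcp_rot: [[-0.161, 0.987, -0.0], [0.987, 0.161, -0.0], [-0.0, -0.0, -1.0]]
force: [0.8, 0.3, -0.5]
finger_gap: 0.0455
grasp_force: 0.0
shift [-265.8  126.5    0.4] turn [-0.     0.     0.618] q6 10.2 f [ 0.8  0.3 -0.5] t 0.8167
```

```bash
python3 -m inch '[[[-36,17,0,0,0,0.09,0],[-72,34,0,0,0,0.18,0],[-108,51,0,0,0,0.27,0],[-144,68,0,0,0,0.36,0],[-180,85,0,0,0,0.45,0],[-216,102,0,0,0,0.54,0],[-252,119,0,0,0,0.62,0],[-266,126.5,0,0,0,0.62,0]]]' >/dev/null;python3 -m inch '[[[0,0,0,0,0,0,0],[0,0,0,0,0,0,0],[0,0,0,0,0,0,0]]]'
python3 - <<'E'
from h import *
s=read_state();im=camera("wrist");cv2.imwrite("pics/w1.png",im[:,:,::-1])
go(.5825,.0325,.25,-26.1)
print(proj("wrist",[[.6243,.1182,.11],[.5402,-.0535,.11],[.5825,.0325,.11]],s))
E
```

```text
time: 1.73
ee_pos: [0.5828, 0.036, 0.2503]
tcp_rot: [[0.436, 0.9, -0.001], [0.9, -0.436, 0.001], [0.0, -0.001, -1.0]]
force: [-1.4, 0.1, 0.5]
finger_gap: 0.046
grasp_force: 0.0
shift [-3.5  1.4  0.5] turn [-0.001 -0.     0.005] q6 17.5 f [-0.3  0.3  0.2] t 1.7833
[[319.46424887 113.01217244]
 [318.1703684  333.83960472]
 [318.95651815 231.63400117]]
```

View pics/w1.png

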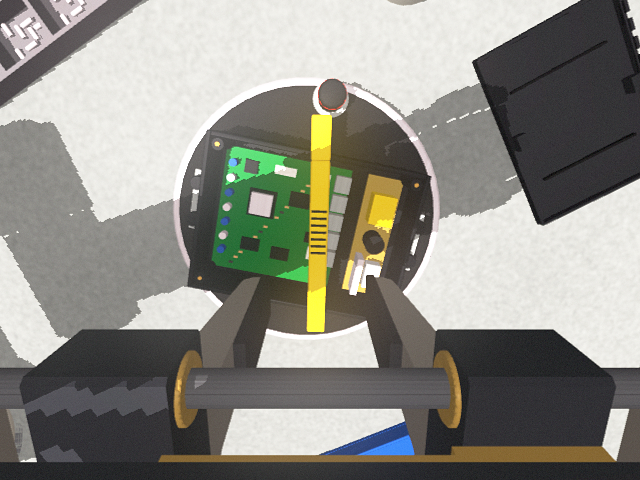

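The wrist view shows the bar ends at (321,115) and (316,331), close to the prediction. The middle marks are at (318,232) and the knob is at (331,95).

Run:
```python
from h import *
s=read_state();e=cast("wrist",[[321,115],[316,331],[318,232]],.11,s);print(e)
d=e[0]-e[1];a=np.degrees(np.arctan2(d[1],d[0]));m=e[:2].mean(0);print(a,m)
go(m[0],m[1],.102,a+90)
```

```text
[[ 0.62473531  0.11666776  0.11      ]
 [ 0.539719   -0.0499017   0.11      ]
 [ 0.5816552   0.03280582  0.11      ]]
62.96043503099744 [0.58222715 0.03338303 0.11      ]
shift [ -2.9   0.9 148.5] turn [-0.001 -0.     0.021] q6 17.5 f [-0.3  0.3  0.2] t 1.7833
```

```bash
python3 -m inch '[[[-3,1,40,0,0,0.02,0],[-3,1,75,0,0,0.02,0],[-3,1,105,0,0,0.02,0],[-3,1,125,0,0,0.02,0],[-3,1,137,0,0,0.02,0],[-3,1,143,0,0,0.02,0],[-3,1,147,0,0,0.02,0],[-3,1,148.5,0,0,0.02,0]]]' 15
python3 -m inch '[[[0,0,0,0,0,0,0],[0,0,0,0,0,0,0],[0,0,0,0,0,0,-0.5],[0,0,0,0,0,0,-1],[0,0,0,0,0,0,-1],[0,0,0,0,0,0,-1],[0,0,0,0,0,0,-1],[0,0,0,0,0,0,-1]]]' 15
```

```text
time: 2.45
ee_pos: [0.5837, 0.0322, 0.103]
tcp_rot: [[0.454, 0.891, 0.002], [0.891, -0.454, -0.0], [0.001, 0.002, -1.0]]
force: [-0.7, 0.4, -0.1]
finger_gap: 0.046
grasp_force: 0.0
time: 3.12
ee_pos: [0.5831, 0.0319, 0.1022]
tcp_rot: [[0.455, 0.891, 0.0], [0.891, -0.455, 0.0], [0.0, 0.0, -1.0]]
force: [-0.5, -0.3, 0.6]
finger_gap: 0.016
grasp_force: 15.0
```

```bash
python3 -m inch '[[[0,0,-5,0,0,0,-1],[0,0,-15,0,0,0,-1],[0,0,-30,0,0,0,-1],[0,0,-50,0,0,0,-1],[0,0,-70,0,0,0,-1],[0,0,-90,0,0,0,-1],[0,0,-100,0,0,0,-1],[0,0,-100,0,0,0,-1]]]'
python3 -c "
from h import *
go(.4455,-.323,.2,-90.8)"
```

```text
time: 3.78
ee_pos: [0.585, 0.0316, 0.2058]
tcp_rot: [[0.455, 0.891, 0.006], [0.891, -0.455, -0.001], [0.002, 0.006, -1.0]]
force: [1.0, 0.2, -0.5]
finger_gap: 0.0154
grasp_force: 15.0
shift [-379.3   37.     5.3] turn [ 0.004 -0.005  1.113] q6 18.3 f [ 1.   0.2 -0.5] t 3.7833
```

```bash
python3 -m inch '[[[-15,1,0,0,0,0.05,-1],[-45,4,0,0,0,0.14,-1],[-78,7,0,0,0,0.23,-1],[-111,10,0,0,0,0.32,-1],[-144,13,0,0,0,0.42,-1],[-177,16,0,0,0,0.51,-1],[-210,19,0,0,0,0.6,-1],[-240,22,0,0,0,0.69,-1]]]'
python3 -c "
from h import *
go(.4455,-.323,.2,-90.8)"
```

```text
time: 4.45
ee_pos: [0.492, -0.1931, 0.2008]
tcp_rot: [[0.919, 0.393, -0.002], [0.393, -0.919, 0.001], [-0.001, -0.002, -1.0]]
force: [0.3, 0.1, 0.1]
finger_gap: 0.0157
grasp_force: 15.0
shift [-93.8 101.2   0.8] turn [-0.001  0.001  0.418] q6 32.3 f [0.3 0.1 0.1] t 4.45
```

```bash
python3 -m inch '[[[-20,22,0,0,0,0.09,-1],[-40,44,0,0,0,0.18,-1],[-60,66,0,0,0,0.27,-1],[-80,86,0,0,0,0.36,-1],[-94,101,0,0,0,0.42,-1],[-94,101,0,0,0,0.42,-1],[-94,101,0,0,0,0.42,-1],[-94,101,0,0,0,0.42,-1]]]'
python3 - <<'E'
from h import *
go(.4455,-.323,.1,-90.8)
for n in("wrist","top"):cv2.imwrite(f"pics/{n}2.png",camera(n)[:,:,::-1])
im=cv2.imread("pics/wrist2.png");t=cv2.imread("pics/top2.png")[230:390,360:520]
cv2.imwrite("pics/b2.png",np.hstack([cv2.resize(im,(480,360)),cv2.resize(t,(310,360))]))
E
```

```text
time: 5.12
ee_pos: [0.4473, -0.3209, 0.2012]
tcp_rot: [[1.0, -0.01, -0.001], [-0.01, -1.0, 0.002], [-0.001, -0.002, -1.0]]
force: [0.1, -0.1, -0.9]
finger_gap: 0.0157
grasp_force: 15.0
shift [ -1.7   2.3 101.2] turn [-0.002  0.001  0.004] q6 42.3 f [ 0.1 -0.1 -0.9] t 5.1167
```

View pics/b2.png

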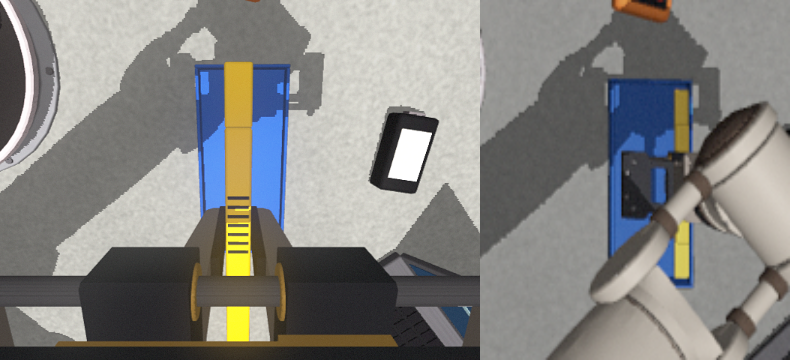

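The bar is held level and lined up lengthwise over the tray, so I lower it.

```bash
python3 -m inch '[[[-2,2,30,0,0,0,-1],[-2,2,65,0,0,0,-1],[-2,2,100,0,0,0,-1],[-2,2,130,0,0,0,-1],[-2,2,155,0,0,0,-1],[-2,2,172,0,0,0,-1],[-2,2,182,0,0,0,-1],[-2,2,188,0,0,0,-1]]]'
python3 -m inch '[[[0,0,1,0,0,0,-1],[0,0,2,0,0,0,-1],[0,0,3,0,0,0,-1],[0,0,3,0,0,0,-1],[0,0,3,0,0,0,-1]]]'
```

```text
time: 5.88
ee_pos: [0.4452, -0.3225, 0.0128]
tcp_rot: [[1.0, -0.01, -0.001], [-0.01, -1.0, 0.002], [-0.001, -0.002, -1.0]]
force: [0.1, 1.0, 0.6]
finger_gap: 0.016
grasp_force: 15.0
time: 6.3
ee_pos: [0.4459, -0.3245, 0.012]
tcp_rot: [[1.0, -0.011, 0.001], [-0.011, -1.0, -0.001], [0.001, 0.001, -1.0]]
force: [0.5, -0.3, 0.2]
finger_gap: 0.016
grasp_force: 15.0
```

```bash
python3 -m inch '[[[0,0,1,0,0,0,-1],[0,0,2,0,0,0,-1],[0,0,3,0,0,0,-1],[0,0,4,0,0,0,-1],[0,0,4,0,0,0,-1],[0,0,4,0,0,0,-1]]]'
```

```text
time: 6.8
ee_pos: [0.4453, -0.3238, 0.007]
tcp_rot: [[1.0, -0.011, -0.0], [-0.011, -1.0, 0.0], [-0.0, -0.0, -1.0]]
force: [-0.1, 0.2, -0.4]
finger_gap: 0.0158
grasp_force: 15.0
```

```bash
python3 -m inch '[[[0,0,1,0,0,0,-1],[0,0,1,0,0,0,-0.8],[0,0,1,0,0,0,-0.6],[0,0,1,0,0,0,-0.3],[0,0,1,0,0,0,-0.3],[0,0,1,0,0,0,-0.3],[0,0,-5,0,0,0,-0.3],[0,0,-20,0,0,0,-0.3]]]'
python3 -m inch '[[[0,0,-30,0,0,0,-0.3],[0,0,-65,0,0,0,-0.3],[0,0,-100,0,0,0,-0.3],[0,0,-135,0,0,0,-1],[0,0,-170,0,0,0,-1],[0,0,-180,0,0,0,-1],[0,0,-180,0,0,0,-1]]]'
python3 - <<'E'
from h import *
cv2.imwrite("pics/top3.png",camera("top")[:,:,::-1])
im=cv2.imread("pics/top3.png");w=camera("wrist")[:,:,::-1]
cv2.imwrite("pics/b3.png",np.hstack([cv2.resize(w,(480,360)),cv2.resize(im[190:330,240:380],(320,360))]))
go(.5,0,.2,-90)
E
```

```text
time: 7.47
ee_pos: [0.4441, -0.3225, 0.0257]
tcp_rot: [[1.0, -0.011, -0.003], [-0.011, -1.0, 0.003], [-0.003, -0.003, -1.0]]
force: [-0.3, 1.2, -0.4]
finger_gap: 0.0322
grasp_force: 0.0
time: 8.05
ee_pos: [0.447, -0.3257, 0.2115]
tcp_rot: [[1.0, -0.011, 0.005], [-0.011, -1.0, -0.006], [0.005, 0.006, -1.0]]
force: [-0.7, -0.1, 0.7]
finger_gap: 0.0077
grasp_force: 0.0
shift [  51.3 -324.1    6.3] turn [-0.001  0.001 -0.011] q6 42.0 f [ 0.5 -0.5 -1.9] t 8.15
```

View pics/b3.png

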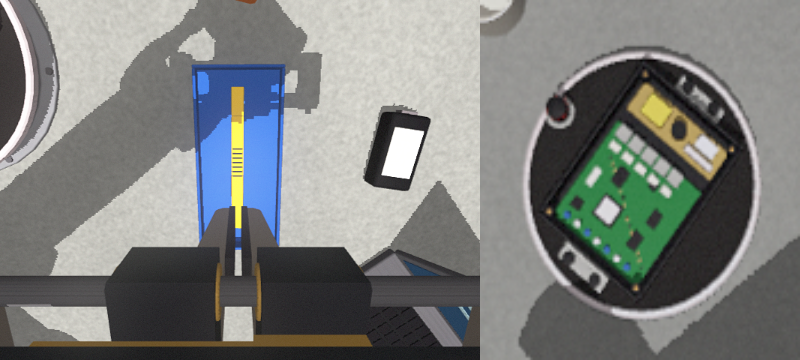

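The bar lies flat inside the tray at about (237,157) in the wrist part, and the knob has not moved. Next I hover over the knob with the fingers ready to straddle it tangentially.

```bash
python3 -c "
from h import *
go(.642,.1275,.2,-39)"
python3 -m inch '[[[13,-30,8,0,0,-0.06,-0.5],[26,-60,8,0,0,-0.12,0],[39,-93,8,0,0,-0.2,0],[53,-127,8,0,0,-0.28,0],[67,-161,8,0,0,-0.36,0],[81,-195,8,0,0,-0.44,0],[95,-229,8,0,0,-0.52,0],[110,-264,8,0,0,-0.6,0]]]' >/dev/null
python3 -c "
from h import *
go(.642,.1275,.2,-39)"
```

```text
shift [ 191.9 -453.2    6.3] turn [-0.001  0.    -0.901] q6 42.0 f [ 0.5 -0.5 -1.9] t 8.15
shift [ 174.6 -107.2   -4.3] turn [-0.005  0.003 -0.298] q6 37.7 f [ 0.6 -0.4 -0.4] t 8.8167
```

```bash
python3 -m inch '[[[30,-18,0,0,0,-0.06,0],[60,-36,0,0,0,-0.12,0],[92,-56,0,0,0,-0.18,0],[124,-76,0,0,0,-0.24,0],[152,-93,0,0,0,-0.3,0],[172,-106,0,0,0,-0.3,0],[174,-107,0,0,0,-0.3,0],[174,-107,0,0,0,-0.3,0]]]' >/dev/null
python3 -m inch '[[[0,0,0,0,0,0,0],[0,0,0,0,0,0,0],[0,0,0,0,0,0,0]]]'
python3 - <<'E'
from h import *
s=read_state();w=camera("wrist")[:,:,::-1];cv2.imwrite("pics/w4.png",w)
go(.642,.1275,.2,-39);print(proj("wrist",[[.642,.1275,.091],[.642,.1275,.046]],s))
E
```

```text
time: 9.73
ee_pos: [0.6432, 0.123, 0.1986]
tcp_rot: [[0.632, 0.775, -0.001], [0.775, -0.632, -0.0], [-0.001, -0.001, -1.0]]
force: [0.5, 0.7, 0.3]
finger_gap: 0.0463
grasp_force: 0.0
shift [ 2.5 -3.8 -1.1] turn [-0.     0.    -0.003] q6 39.5 f [ 0.2  0.1 -0.3] t 9.7833
[[312.38752976 233.94970545]
 [313.05360638 221.48872411]]
```

View pics/w4.png

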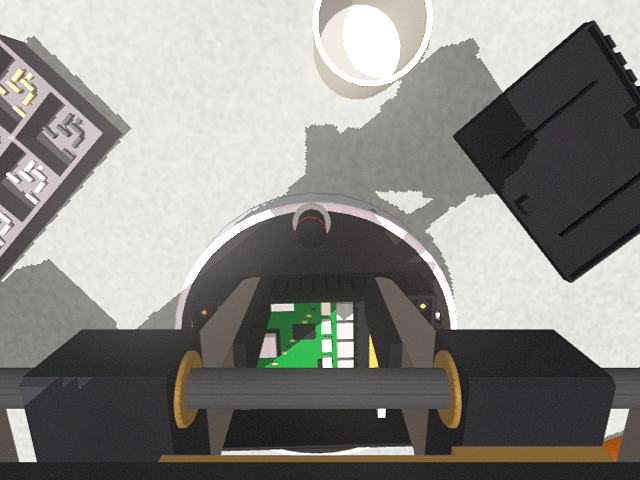

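The wrist view shows the knob top at (312,233), right on the prediction, with the router wall edge near row 277. I descend to straddle the knob.

```bash
python3 -m inch '[[[2.5,-4,20,0,0,0,0],[2.5,-4,45,0,0,0,0],[2.5,-4,70,0,0,0,0],[2.5,-4,95,0,0,0,0],[2.5,-4,115,0,0,0,0],[2.5,-4,128,0,0,0,0],[2.5,-4,134,0,0,0,0],[2.5,-4,136,0,0,0,0]]]'
python3 -m inch '[[[0,0,0,0,0,0,0],[0,0,0,0,0,0,0],[0,0,0,0,0,0,0]]]'
cat >> h.py <<'E'
A=np.array([.5690,.0366])
def st(d=0):
    "state about the axis; and the tool shift/turn for arc steps d mm (ccw +) at r=118"
    s=read_state();p=np.array(s["ee_pos"]);R=np.array(s["tcp_rot"]);v=p[:2]-A;r=np.hypot(*v);a=np.arctan2(v[1],v[0])
    T=np.array([-np.sin(a),np.cos(a),0]);f=np.array(s["force"])
    yaw=np.degrees(np.arctan2(R[1,1],R[0,1]))
    print(f"t {s['time']:.2f} r {r*1e3:.1f} ang {np.degrees(a):.2f} arc {a*118:.1f} z {p[2]*1e3:.1f} yerr {yaw+90-np.degrees(a):.1f} Ftan {f@T:.2f} Frad {f[:2]@(v/r):.2f} Fz {f[2]:.2f} Mz {s['ft_torque'][2]:.3f}")
E
python3 - <<'E'
from h import *
st()
import cv2
s=read_state();w=camera("wrist")[:,:,::-1];cv2.imwrite("pics/w5.png",w[180:])
E
```

```text
time: 10.45
ee_pos: [0.6416, 0.1284, 0.0623]
tcp_rot: [[0.631, 0.776, -0.001], [0.776, -0.631, -0.0], [-0.001, -0.001, -1.0]]
force: [-0.1, 0.3, 0.0]
finger_gap: 0.0458
grasp_force: 0.0
time: 10.7
ee_pos: [0.6433, 0.1289, 0.0648]
tcp_rot: [[0.63, 0.776, 0.003], [0.776, -0.63, 0.0], [0.002, 0.002, -1.0]]
force: [-0.8, 0.8, -0.5]
finger_gap: 0.0459
grasp_force: 0.0
t 10.70 r 118.5 ang 51.16 arc 105.4 z 64.8 yerr -0.2 Ftan 1.13 Frad 0.15 Fz -0.52 Mz -0.011
```

View pics/w5.png

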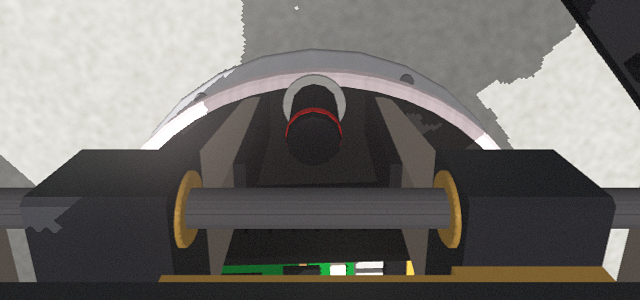

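The knob stands at about (315,310), centred between the open fingers with clearance on both sides. Next I push along the arc.

```bash
python3 -m inch '[[[0,-3.5,0,0,0,-0.03,0],[-0.2,-7.1,0,0,0,-0.06,0],[-0.5,-10.6,0,0,0,-0.09,0],[-0.9,-14.1,0,0,0,-0.12,0],[-1.3,-17.6,0,0,0,-0.15,0],[-1.9,-21.1,0,0,0,-0.18,0],[-2.6,-24.6,0,0,0,-0.21,0],[-3.4,-28,0,0,0,-0.24,0]]]' >/dev/null; python3 -c "
from h import *
st()"
python3 -m inch '[[[0,-1,0,0,0,-0.0085,0],[0,-2,0,0,0,-0.017,0],[0,-3,0,0,0,-0.0255,0],[-0.1,-4,0,0,0,-0.034,0],[-0.1,-5,0,0,0,-0.0425,0],[-0.1,-5,0,0,0,-0.0425,0],[-0.1,-5,0,0,0,-0.0425,0],[-0.1,-5,0,0,0,-0.0425,0]]]' >/dev/null
python3 - <<'E'
from h import *
st();cv2.imwrite("pics/top6.png",camera("top")[:,:,::-1])
w=camera("wrist")[:,:,::-1];cv2.imwrite("pics/w6.png",w)
m=mask(w[:,:,::-1].copy(),(0,150,60),(8,255,255))|mask(w[:,:,::-1].copy(),(172,150,60),(180,255,255))
m[:200]=0;m[350:]=0;m[:,:200]=0;m[:,430:]=0
print(cv2.boundingRect(m))
E
```

```text
t 11.42 r 118.0 ang 64.77 arc 133.4 z 64.1 yerr -0.0 Ftan -1.89 Frad -1.89 Fz -1.36 Mz 0.001
t 12.08 r 118.3 ang 67.82 arc 139.7 z 63.1 yerr -0.7 Ftan -1.91 Frad 1.12 Fz 1.68 Mz -0.040
(315, 290, 57, 40)
```

```bash
cat >> h.py <<'E'
def look(n=4):
    F=[];B=[];P=[]
    for _ in range(n):
        w=camera("wrist");s=read_state();p=np.array(s["ee_pos"]);v=p[:2]-A;r=np.hypot(*v);a=np.arctan2(v[1],v[0])
        F.append(np.array(s["force"])@[-np.sin(a),np.cos(a),0]);P.append(a*118e0)
        m=mask(w,(0,150,60),(8,255,255))|mask(w,(172,150,60),(180,255,255));m[:200]=0;m[350:]=0;m[:,:200]=0;m[:,430:]=0
        x,y,ww,h=cv2.boundingRect(m);B.append(x+ww/2)
    print(f"LOOK t {s['time']:.2f} arc {np.mean(P):.1f} r {r*1e3:.1f} Ftan {np.mean(F):.2f}+-{np.std(F):.2f} band {np.mean(B):.1f}")
E
python3 -m inch '[[[0,-1,0,0,0,-0.0085,0],[0,-2,0,0,0,-0.017,0],[0,-3,0,0,0,-0.0255,0],[-0.1,-4,0,0,0,-0.034,0],[-0.1,-5,0,0,0,-0.0425,0],[-0.1,-5,0,0,0,-0.0425,0],[-0.1,-5,0,0,0,-0.0425,0],[-0.1,-5,0,0,0,-0.0425,0]]]' >/dev/null; python3 -c "
from h import *
look()"
```

```text
LOOK t 13.05 arc 145.0 r 118.1 Ftan 0.01+-0.59 band 343.5
```

```bash
python3 -m inch '[[[0,-1,0,0,0,-0.0085,0],[0,-2,0,0,0,-0.017,0],[0,-3,0,0,0,-0.0255,0],[-0.1,-4,0,0,0,-0.034,0],[-0.1,-5,0,0,0,-0.0425,0],[-0.1,-5,0,0,0,-0.0425,0],[-0.1,-5,0,0,0,-0.0425,0],[-0.1,-5,0,0,0,-0.0425,0]]]' >/dev/null; python3 -c "
from h import *
look()"
```

```text
LOOK t 13.92 arc 149.8 r 118.4 Ftan -0.19+-0.39 band 343.1
```

```bash
python3 -m inch '[[[0,-1,0,0,0,-0.0085,0],[0,-2,0,0,0,-0.017,0],[0,-3,0,0,0,-0.0255,0],[-0.1,-4,0,0,0,-0.034,0],[-0.1,-5,0,0,0,-0.0425,0],[-0.1,-5,0,0,0,-0.0425,0],[-0.1,-5,0,0,0,-0.0425,0]]]' >/dev/null; python3 -c "
from h import *
look(3)"
```

```text
LOOK t 14.65 arc 154.8 r 118.4 Ftan -0.44+-0.60 band 343.2
```

```bash
python3 -m inch '[[[0,-1,0,0,0,-0.0085,0],[0,-2,0,0,0,-0.017,0],[0,-3,0,0,0,-0.0255,0],[-0.1,-4,0,0,0,-0.034,0],[-0.1,-5,0,0,0,-0.0425,0],[-0.1,-5,0,0,0,-0.0425,0],[-0.1,-5,0,0,0,-0.0425,0]]]' >/dev/null; python3 -c "
from h import *
look(3)"
```

```text
LOOK t 15.38 arc 159.8 r 118.5 Ftan -0.50+-0.38 band 343.3
```

```bash
python3 -m inch '[[[0,-1,0,0,0,-0.0085,0],[0,-2,0,0,0,-0.017,0],[0,-3,0,0,0,-0.0255,0],[-0.1,-4,0,0,0,-0.034,0],[-0.1,-5,0,0,0,-0.0425,0],[-0.1,-5,0,0,0,-0.0425,0],[-0.1,-5,0,0,0,-0.0425,0]]]' >/dev/null; python3 -c "
from h import *
look(3)"
```

```text
LOOK t 16.12 arc 164.8 r 118.5 Ftan -0.20+-0.48 band 338.5
```

The band has shifted 5 px left, so the knob has jumped about 2 mm ahead of the finger, which suggests the ball has dropped. I push gently to confirm.

```bash
python3 -m inch '[[[0,-1,0,0,0,-0.0085,0],[0,-2,0,0,0,-0.017,0],[0,-3,0,0,0,-0.0255,0],[0,-3,0,0,0,-0.0255,0],[0,-3,0,0,0,-0.0255,0],[0,-3,0,0,0,-0.0255,0]]]' >/dev/null; python3 -c "
from h import *
look(4)"
```

```text
LOOK t 16.82 arc 167.5 r 118.5 Ftan -0.14+-0.48 band 328.2
```

```bash
python3 -c "
from h import *
look(1);look(1);look(1)"
```

```text
LOOK t 16.87 arc 167.5 r 118.5 Ftan -0.39+-0.00 band 328.5
LOOK t 16.92 arc 167.5 r 118.5 Ftan 0.35+-0.00 band 328.5
LOOK t 16.97 arc 167.5 r 118.5 Ftan -0.82+-0.00 band 328.0
```

```bash
python3 -m inch '[[[0,-1,0,0,0,-0.0085,0],[0,-2,0,0,0,-0.017,0],[0,-3,0,0,0,-0.0255,0],[-0.1,-4,0,0,0,-0.034,0],[-0.1,-5,0,0,0,-0.0425,0],[-0.1,-5,0,0,0,-0.0425,0]]]' >/dev/null; python3 -c "
from h import *
look(1);look(1);look(1)"
```

```text
LOOK t 17.52 arc 172.6 r 118.6 Ftan -0.34+-0.00 band 340.5
LOOK t 17.57 arc 172.5 r 118.6 Ftan 0.51+-0.00 band 340.0
LOOK t 17.62 arc 172.5 r 118.6 Ftan -0.19+-0.00 band 340.0
```

The knob stayed put while the finger closed on it, so the plate is caught. Now I bring the other finger round to press clockwise.

```bash
python3 -m inch '[[[0,3.5,0,0,0,0.03,0],[-0.2,7.1,0,0,0,0.06,0],[-0.5,10.6,0,0,0,0.09,0],[-0.8,14.1,0,0,0,0.12,0],[-1.1,16.5,0,0,0,0.14,0],[-1.5,18.8,0,0,0,0.16,0],[-1.5,18.8,0,0,0,0.16,0],[-1.5,18.8,0,0,0,0.16,0]]]' >/dev/null; python3 -c "
from h import *
look(4)"
```

```text
LOOK t 18.48 arc 153.9 r 118.4 Ftan -0.58+-0.44 band 296.5
```

```bash
python3 -m inch '[[[0,1,0,0,0,0.0085,0],[0,2,0,0,0,0.017,0],[0,3,0,0,0,0.0255,0],[0,4,0,0,0,0.034,0],[0,4,0,0,0,0.034,0],[0,4,0,0,0,0.034,0]]]' >/dev/null; python3 -c "
from h import *
look(4)"
```

```text
LOOK t 19.18 arc 150.0 r 118.4 Ftan 2.83+-0.13 band 292.0
```

The stop resists with 2.8 N. I press a little harder.

```bash
python3 -m inch '[[[0,0.5,0,0,0,0.004,0],[0,1,0,0,0,0.0085,0],[0,1.3,0,0,0,0.011,0],[0,1.3,0,0,0,0.011,0],[0,1.3,0,0,0,0.011,0],[0,1.3,0,0,0,0.011,0]]]' >/dev/null; python3 -c "
from h import *
look(4)"
```

```text
LOOK t 19.88 arc 148.6 r 118.4 Ftan 4.80+-0.60 band 292.0
```

The force is 4.8 N and rises at about 0.6–0.7 mm per N, so the stop holds. I release gently, centre the fingers around the knob, check and lift away.

```bash
python3 -m inch '[[[0,-1,0,0,0,-0.0085,0],[0,-2,0,0,0,-0.017,0],[0,-3.5,0,0,0,-0.03,0],[-0.2,-6,0,0,0,-0.05,0],[-0.4,-9,0,0,0,-0.075,0],[-0.6,-12,0,0,0,-0.1,0],[-0.8,-14,0,0,0,-0.12,0],[-0.8,-14,0,0,0,-0.12,0]]]' >/dev/null; python3 -c "
from h import *
look(4)"
```

```text
LOOK t 20.75 arc 162.4 r 118.6 Ftan -0.05+-0.32 band 317.4
```

```bash
python3 -m inch '[[[0,0,-10,0,0,0,0],[0,0,-30,0,0,0,0],[0,0,-60,0,0,0,0],[0,0,-95,0,0,0,0],[0,0,-125,0,0,0,0],[0,0,-140,0,0,0,0],[0,0,-140,0,0,0,0]]]' >/dev/null
python3 -m inch '[[[10,0,-10,0,0,0,0],[35,0,-20,0,0,0,0],[70,0,-20,0,0,0,0],[100,0,-20,0,0,0,0],[110,0,-20,0,0,0,0],[110,0,-20,0,0,0,0],[110,0,-20,0,0,0,0],[110,0,-20,0,0,0,0]]]'
python3 - <<'E'
from h import *
im=camera("top")[:,:,::-1];cv2.imwrite("pics/top9.png",im)
E
```

```text
time: 22.0
ee_pos: [0.6139, 0.2593, 0.2224]
tcp_rot: [[0.204, 0.979, -0.001], [0.979, -0.204, -0.001], [-0.001, -0.001, -1.0]]
force: [-0.2, 0.4, -0.6]
finger_gap: 0.0459
grasp_force: 0.0
```

View pics/top9.png

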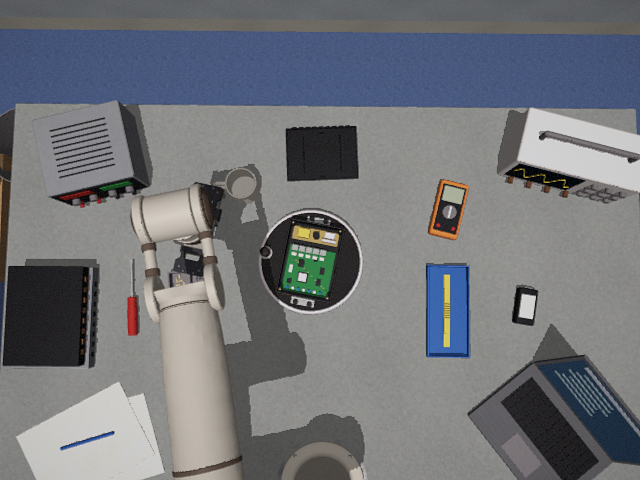

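The bar lies in the blue tray at (446,310) and the turntable is turned with its knob at (265,252). The bystanders in view are unmoved and the arm is clear, so I hand in.

```bash
python3 -c "
from plant import *
print(sign_off())"
```

```text
the job is handed in; nothing more can be done
None
```

The job is handed in at about 22 s: the pry bar lies in the blue tray, and the turntable was pushed counter-clockwise until it dropped into the next stop, which held against a clockwise press of about 4.8 N and has been left caught there.

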